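# Seat a sample tube's stopper with the ratchet clamp

## Task

Pump the ratchet clamp's trigger until its jaw has pressed the white stopper fully home in the amber sample tube, feeling for the point where it goes hard and not forcing it further, for the tube is glass. Then press the release pad so that the jaw springs all the way back, leaving the stoppered tube lying in its cradle. Work the clamp only by its trigger and release: do not touch the tube, the stopper or the sliding jaw, and leave the things around it where they stand.

Things in the scene. Friction and masses are not known exactly. Their poses are not given: they have to be found in the camera images.
- clamp: one-hand ratchet bar clamp on a grey plate (470 x 100 x 12 mm) fixed to the bench. Origin on the bench; +x is the way the jaw advances. Along it: release pad x = -137 mm, grey plastic cheeks 80 mm high, trigger pivot x = -15 (ears 123 high), trigger pad x = 85, sliding jaw (front face x = 156 when fully back, top 86 high), tube in a V cradle, fixed jaw (face x = 296, top 92 high).
- trigger_pad (a point): centre of the top of the ribbed grey pad (36 x 34 mm) at the free end of the trigger lever above the bar, about 134 mm high at rest. Press straight down: travel 33 mm to a hard stop, sprung up (1.5 to 2.5 N). Free strokes take 4 to 6 N, pushing the stopper 7 to 11 N (brisk strokes jolt higher); once home the pad goes hard part-way down, and the jaw presses with about 1.3 times any force added.
- trigger (a joint): trigger angle, 0 up to 0.33 rad fully down. The driving pawl bites after about 12 mm of pad travel; each stroke of 28 mm or more moves the jaw one tooth (10 mm), held by the ratchet while the trigger comes back up. A shorter stroke may be lost: the jaw slips back to the last tooth. Let the trigger come fully up between strokes.
- release_pad (a point): centre of the top of the ribbed grey release pad (30 mm along the clamp, 34 mm wide), the low tail at the end of the clamp away from the tube, 87 mm above the bench at rest. Pressed straight down it lifts the holding pawl: 3 to 5 N, full travel about 11 mm, the pawl is clear after 6 mm; sprung back up. It frees the jaw only while the trigger is let go (fully up).
- jaw: sliding jaw with its toothed bar, aluminium and steel; its origin coincides with the clamp's origin when the jaw is fully back, and moves along the clamp's +x by 0 to 70 mm as it advances. A light spring (about 3 N) draws it back when released. Starts 0 to 26 mm out.
- jaw_face (a point): centre of the sliding jaw's front face, 60 mm above the bench
- tube: amber glass sample tube 76 mm long, 40 mm diameter, 0.14 kg, lying loose in the V cradle along the clamp's x axis, mouth towards the sliding jaw; it may lie up to 7 mm short of the fixed jaw and is pushed against it by the jaw. Origin under its mid-length, 20 mm below its axis; its x axis points from mouth to foot. It carries the stopper.
- tube_mid (a point): centre of the tube, on its axis at half length
- tube_mouth (a point): centre of the tube's mouth rim
- stopper_face (a point): centre of the outer end of the stopper's head (white plastic, head 33 mm diameter and 8 mm thick, on a 25 mm shank that is a tight push fit, about 5 N). Stands 20 to 28 mm from tube_mouth at the start, 8 mm from it when home (head against the rim).
- cradle (a point): point of the clamp where tube_mid lies when the tube is in the cradle against the fixed jaw (60 mm above the bench)
- dish_a: bystander beside the clamp: white porcelain dish, 84 mm across, 34 mm high; origin at its underside
- dish_b: bystander beside the clamp: white porcelain dish, 84 mm across, 34 mm high; origin at its underside
- beaker_a: bystander beside the clamp: glass beaker, 60 mm across, 72 mm high; origin at its underside
- beaker_b: bystander beside the clamp: glass beaker, 68 mm across, 82 mm high; origin at its underside
- bottle_a: bystander beside the clamp: white plastic jar, 58 mm across, 115 mm high; origin at its underside
- bottle_b: bystander beside the clamp: white plastic jar, 58 mm across, 115 mm high; origin at its underside
- spare_stopper: bystander beside the clamp: spare white stopper standing on its head, 33 mm across, 34 mm high; origin at its underside

How it is judged:
By the outcome, as a careful person would: the job done as asked, in the order asked, and still so for the second after the job is handed in, with the robot touching nothing.
It also fails if it takes over 58 s, if anything falls off the work surface, if the arm or the gripper's body presses on something with over 40 N, if the wrist force passes 120 N, or if a joint passes its speed limit or range.

## Robot

A 6-joint arm with a two-finger parallel gripper is mounted at the origin on the work surface. World frame = base frame: x ahead of the robot, y to its left, z up, the work surface at z = 0. Lengths are in m, angles in rad, forces in N, time in s.
With the tool pointing down it reaches from about 0.25 to 0.8 m from the base axis. Payload 3.9 kg.
Tool frame: the origin (TCP) lies midway between the tips of the shut fingers; the grasp point (between the pads) lies 19 mm behind it; z points along the fingers, x is the direction in which the jaws open and shut, and the axes are right-handed (so a half turn about z gives the same grasp; the last joint's range is limited). The gripper opens to 85 mm and grips with 20 to 120 N. Pads are 22 mm wide; open, the fingers measure 114 mm over their backs; the gripper's body (76 mm by 85 mm) begins 54 mm behind the grasp point. The pads swing forward as they close: fully open they stand 13 mm farther back than shut.
Start: joints at [1.151, 0.26, -0.138, 1.173, 0, 1.571], TCP at [0.214, 0.479, 0.231] pointing down, gripper open.
Joint ranges: [-2.78, 2.78], [-0.83, 1.72], [-1.28, 1.37], [-1.9, 2.12], [-1.57, 1.48], [-3.14, 3.14]. Speed limits (rad/s): [2.57, 2.57, 3.14, 3.14, 3.14, 3.14].

## Interface

Orientations are given as a rotation vector (axis times angle).
In Python, from cell import get_obs, viewer, job gives the robot as it stands. The module is installed in compiled form; this text tells all that it offers.
- The arm moves only by the tool move_arm, never from a script. Its argument "deltas" is a list of rows, each an object of numbers: "tx", "ty", "tz": the shift along the tool's x, y, z in mm; "wx", "wy", "wz": the turn, a rotation vector about the tool's x, y, z in rad; "claw": the closure, from 0 (fully open) to 1 (shut). In form: [{"tx": .., "ty": .., "tz": .., "wx": .., "wy": .., "wz": .., "claw": ..}, ...]. A call has 1 to 10 rows; each row shifts and turns the commanded pose from where the row before left it, along the tool's axes as they then stand; what a row does not reach is not made up. A row lasts 1/12 s, in which the tool goes at most 41.7 mm and 7.16 degrees, less where a joint would pass 70% of its speed; a pose out of reach is approached as far as the arm can. A call is refused whole if a number of a shift passes 41.7 or a number of a turn 0.125, either way. A call with a gripper value outside its range is refused whole. The fingers move at their own pace and stop on an object; "squeeze" is the grip in N (left out, the last holds). Time passes only in rows, so rows that do not move let the fingers close. It gives the time, the measured TCP pose, the force and the opening at its end, in the units of the state.
- get_obs(): the state, without advancing time (a new reading comes with each control period).
- viewer.camera(name): name is "scene" or "top"; returns a dict with "color" (420x560x3 uint8, red, green, blue), "fov_y" (degrees; the focal length in pixels is half the picture's height over the tangent of half this angle, whatever the lens; pixels are square), "cx", "cy" (the principal point, pixels), "R" (3x3) and "t" (3): a world point X has camera coordinates R X + t. Camera axes: x right, y down, z forward; pixel columns grow to the right and rows downward; lengths in m; the calibration is good to about 2 mm. A picture is of the moment at which its call begins. There is no depth.
- job.hand_in(): hands the job in, once; it reports no verdict.
The state is a dict: "time": time; "joints": joint angles; "qvel": joint speeds; "joint_efforts": joint torques, N m; "tool_pos": TCP position; "eef_rot": TCP orientation; "ft_force": force on the tool from outside, world axes, zero at the start; "ft_torque": the same for the moment, N m; "grip_width": finger opening in m.
Only numpy, scipy, OpenCV 4.12 (cv2) and the standard library are available. Lean on these libraries where they do the work, as an engineer would, in place of code of your own. Each camera call takes 0.05 s, during which the arm holds its last target. There are 200 camera calls.

## Working session

There is one attempt and no reset: what is moved stays moved. The work goes in short steps, Python scripts to look and compute and a tool call to move; the robot and the scene stay as the last step left them, time stands still between calls to the robot, and variables do not carry over. Pictures are saved under pics/ and viewed, about 8 in all and at most 12, crops included, and the job is handed in when it is done.

Besides the shell and the picture viewer there is one more tool, called after "Request:" in YAML: its name, and indented under it one key for each argument. move_arm: Moves the arm, as the interface text tells. Its arguments: {"type":"object","properties":{"deltas":{"type":"array"},"squeeze":{"type":"number"}},"required":["deltas"]}

```bash
mkdir -p pics
python3 - <<'E'
from cell import get_obs, viewer
import cv2, pickle
o=get_obs(); print({k:o[k] for k in ('time','tool_pos','eef_rot','ft_force','grip_width')})
for n in('scene','top'):
    c=viewer.camera(n); cv2.imwrite(f'pics/{n}0.png',c['color'][:,:,::-1]); pickle.dump(c,open(f'{n}0.pkl','wb'))
    print(n,c['fov_y'],c['cx'],c['cy'],c['R'],c['t'])
E
```

```text
{'time': 0.0, 'tool_pos': array([0.21368912, 0.47879145, 0.23045409]), 'eef_rot': array([ 2.63467528e+00,  1.70923476e+00, -2.62590301e-03]), 'ft_force': array([0.18249609, 1.00608563, 0.31745313]), 'grip_width': 0.08578311081344646}
scene 47.06256813561849 275.76155544556667 216.03569760863573 [[-0.3743008   0.92730228  0.00306413]
 [ 0.53076054  0.21694597 -0.81928487]
 [-0.76038948 -0.30503266 -0.57337851]] [ 0.1139126  -0.24387905  1.4891985 ]
top 46.40691513883917 278.46765726758605 211.9323660720746 [[ 0.01488516 -0.99982472  0.01135649]
 [-0.98720195 -0.01649891 -0.15861935]
 [ 0.15877892 -0.00885007 -0.9872745 ]] [0.09651129 0.58945742 0.90543603]
```

View pics/scene0.png

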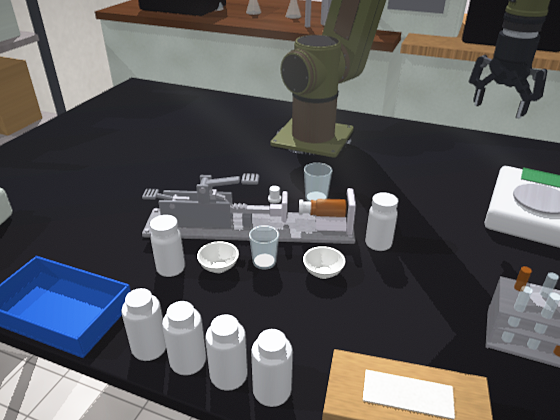

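View pics/top0.png

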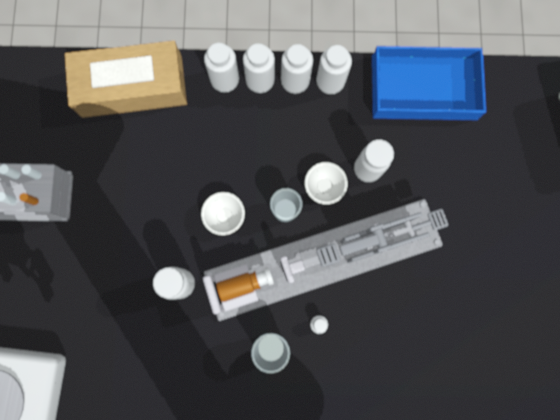

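The scene view shows the clamp in mid-table, with the release pad on the left at (150,194), the trigger pad at (250,178) and the tube at (325,207). In the top view the release pad is at about (440,218), the trigger pad at about (328,257) and the tube at about (238,288). The dishes, beakers and jars stand beside it. I'll zoom in to measure.

Run:
```python
import cv2
a=cv2.imread('pics/top0.png')[195:325,195:455]; cv2.imwrite('pics/top0z.png',cv2.resize(a,None,fx=3,fy=3,interpolation=cv2.INTER_CUBIC))
b=cv2.imread('pics/scene0.png')[160:280,135:405]; b=cv2.resize(b,None,fx=2.96,fy=2.96,interpolation=cv2.INTER_CUBIC);cv2.imwrite('pics/scene0z.png',b)
```

```text
(no output)
```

View pics/top0z.png

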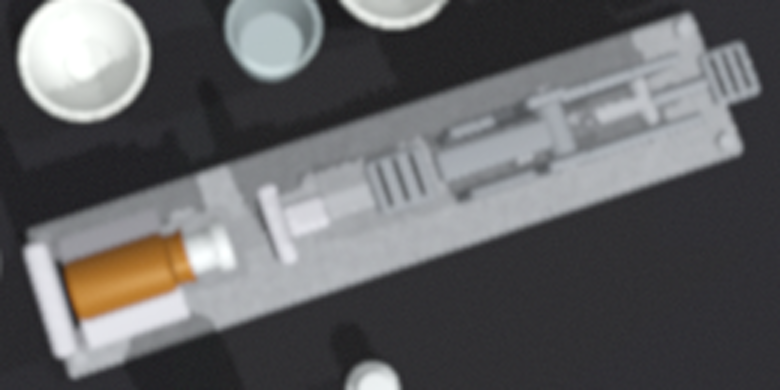

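View pics/scene0z.png

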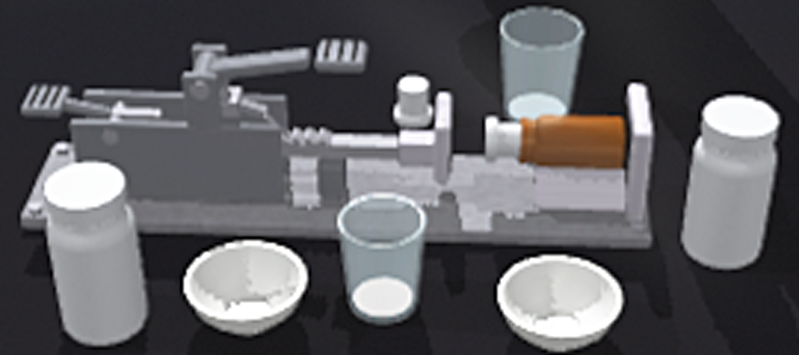

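The top zoom shows the release pad at (731,72), the trigger pad at (401,178) and the plate corners at (27,235), (72,378), (743,152) and (690,13). The stopper's outer end is at (230,247) and the front of the jaw at (268,222). The scene zoom shows the release pad at (46,99) and the trigger pad at (342,55).

```bash
cat > h.py <<'E'
import numpy as np, pickle
from scipy.optimize import least_squares
C={n:pickle.load(open(n+'0.pkl','rb')) for n in('scene','top')}
def f(c): return c['color'].shape[0]/2/np.tan(np.radians(c['fov_y'])/2)
def proj(n,X):
    c=C[n]; p=c['R']@X+c['t']; return f(c)*p[:2]/p[2]+[c['cx'],c['cy']]
def ray(n,uv):
    c=C[n]; R=np.array(c['R']); d=R.T@np.array([(uv[0]-c['cx'])/f(c),(uv[1]-c['cy'])/f(c),1]); return -R.T@c['t'],d
def atz(n,uv,z):
    o,d=ray(n,uv); return o+d*(z-o[2])/d[2]
def tri(uvs,uvt):
    return least_squares(lambda X:np.r_[proj('scene',X)-uvs,proj('top',X)-uvt],[.4,0,.1])
zt=lambda u,v:((np.array([u,v])+.5)/3-.5+195)
zs=lambda u,v:((np.array([u,v])+.5)/2.96-.5+[135,160])
E
python3 - <<'E'
from h import *
rp=tri(zs(46,99),zt(731,72)); tp=tri(zs(342,52),zt(401,178))
print('tri rel',rp.x,rp.cost,'trig',tp.x,tp.cost)
r=atz('top',zt(731,72),.087); t=atz('top',zt(401,178),.134); d=r-t
print('atz',r,t,'dist',np.hypot(*d[:2]),'yaw',np.arctan2(-d[1],-d[0]))
P=[atz('top',zt(*q),.012) for q in((27,235),(72,378),(743,152),(690,13))]
for a in range(4): print(P[a], np.linalg.norm(P[a]-P[(a+1)%4]))
e=(P[0]+P[1]-P[2]-P[3])[:2]/2; yaw=np.arctan2(e[1],e[0]); print('plate yaw',yaw,'centre',sum(P)/4)
u=np.array([np.cos(yaw),np.sin(yaw)]); v=np.array([-u[1],u[0]])
O=r[:2]+.137*u; O2=t[:2]-.085*u; print('origins',O,O2, 'lat trig',(t[:2]-r[:2])@v,'plate lat',(sum(P)[:2]/4-r[:2])@v)
for nm,z,q in(('stop',.06,(233,247)),('jawtop',.086,(268,190)),('jawtop2',.086,(290,258)),('fixtop',.092,(50,243)),('fixtop',.092,(75,350)),('mouth',.06,(188,262)),('foot',.06,(65,295))):
    X=atz('top',zt(*q),z)[:2]-O; print(nm,(X@u*1e3).round(1),(X@v*1e3).round(1))
E
```

```text
tri rel [ 0.57342393 -0.19145069  0.08519405] 0.32575095419268385 trig [0.50093474 0.01921166 0.1328603 ] 0.18294517072686717
atz [ 0.5736205  -0.19171559  0.087     ] [0.50109708 0.0187148  0.134     ] dist 0.22257716160325375 yaw 1.9026910483589425
[0.46901457 0.25114727 0.012     ] 0.09711294232619151
[0.37756456 0.21846974 0.012     ] 0.46769563819587406
[ 0.53122463 -0.22326298  0.012     ] 0.09916714477870198
[ 0.62495529 -0.19087958  0.012     ] 0.4687272604522981
plate yaw 1.9077583488055285 centre [0.50068976 0.01386861 0.012     ]
origins [ 0.52832535 -0.06241999] [ 0.52919991 -0.06150509] lat trig -0.001127860523598076 plate lat 0.0008588048932109821
stop 189.9 3.8
jawtop 159.0 -21.6
jawtop2 159.4 21.7
fixtop 294.1 -32.5
fixtop 298.7 32.6
mouth 219.5 3.7
foot 298.2 -1.1
```

Both views agree to about 2 mm: pad heights, the 222 mm pad spacing and the 470 x 100 mm plate all match the spec. Next I'll work out the moves in tool axes.

```bash
cat >> h.py <<'E'
from scipy.spatial.transform import Rotation as Ro
def go(target):
    from cell import get_obs
    o=get_obs(); R=Ro.from_rotvec(o['eef_rot']).as_matrix()
    print('t',round(float(o['time']),2),'pos',o['tool_pos'].round(4),'tool x',R[:,0].round(3),'z',R[:,2].round(3),'F',np.round(o['ft_force'],1))
    d=np.array(target)-o['tool_pos']; print('delta tool mm',(R.T@d*1e3).round(1))
    a=np.arctan2(R[1,0],R[0,0]); print('turn wz to put tool x across clamp', [round(float((a-(1.9065+k*np.pi/2)+np.pi/2)%np.pi-np.pi/2),3) for k in(0,1)])
E
python3 -c "
from h import *; go([.501,.019,.160])"
```

```text
t 0.1 pos [0.2137 0.4788 0.2305] tool x [ 0.408  0.913 -0.002] z [-0.001 -0.002 -1.   ] F [ 0.9 -0.9  0.1]
delta tool mm [-302.7  449.8   71.1]
turn wz to put tool x across clamp [-0.756, 0.815]
```

Request:
move_arm:
  deltas:
    - {"tx": -15, "ty": 22, "claw": 1}
    - {"tx": -17, "ty": 25, "claw": 1}
    - {"tx": -17, "ty": 25, "claw": 1}
    - {"tx": -17, "ty": 25, "claw": 1}
    - {"tx": -17, "ty": 25, "claw": 1}
    - {"tx": -17, "ty": 25, "claw": 1}
    - {"tx": -17, "ty": 25, "claw": 1}
    - {"tx": -17, "ty": 25, "claw": 1}
    - {"tx": -17, "ty": 25, "claw": 1}
    - {"tx": -17, "ty": 25, "claw": 1}
  squeeze: 40

```text
validation failed for argument at $.de...
```

Request:
move_arm:
  deltas:
    - {"tx": -17, "ty": 25, "claw": 1}
    - {"tx": -17, "ty": 25, "claw": 1}
    - {"tx": -17, "ty": 25, "claw": 1}
    - {"tx": -17, "ty": 25, "claw": 1}
    - {"tx": -17, "ty": 25, "claw": 1}
    - {"tx": -17, "ty": 25, "claw": 1}
    - {"tx": -17, "ty": 25, "claw": 1}
    - {"tx": -15, "ty": 26, "claw": 1}
    - {"wz": 0.1, "claw": 1}
    - {"wz": 0.1, "claw": 1}

```text
validation failed for argument at $.de...
```

Request:
move_arm:
  deltas:
    - {"wz": 0.1, "claw": 1}
    - {"wz": 0.1, "claw": 1}
    - {"wz": 0.1, "claw": 1}
    - {"wz": 0.1, "claw": 1}
    - {"wz": 0.1, "claw": 1}
    - {"wz": 0.1, "claw": 1}
    - {"wz": 0.01, "claw": 1}
    - {"claw": 1}

```text
validation failed for argument at $.de...
```

```bash
python3 -c "
from h import *; go([.501,.019,.145])"
```

```text
t 0.1 pos [0.2137 0.4788 0.2305] tool x [ 0.408  0.913 -0.002] z [-0.001 -0.002 -1.   ] F [ 0.9 -0.9  0.1]
delta tool mm [-302.7  449.8   86.1]
turn wz to put tool x across clamp [-0.756, 0.815]
```

The call was rejected, so perhaps every key is required. I'll try one complete row.

Request:
move_arm:
  deltas:
    - {"tx": -15, "ty": 22, "tz": 0, "wx": 0, "wy": 0, "wz": 0, "claw": 1}
  squeeze: 40

```text
time: 0.18
tool_pos: [0.2269, 0.4594, 0.2306]
eef_rot: [-2.631, -1.714, -0.0]
ft_force: [0.3, -0.3, 0.9]
grip_width: 0.0753
```

Request:
move_arm:
  deltas:
    - {"tx": -17, "ty": 25, "tz": 0, "wx": 0, "wy": 0, "wz": 0, "claw": 1}
    - {"tx": -17, "ty": 25, "tz": 0, "wx": 0, "wy": 0, "wz": 0, "claw": 1}
    - {"tx": -17, "ty": 25, "tz": 0, "wx": 0, "wy": 0, "wz": 0, "claw": 1}
    - {"tx": -17, "ty": 25, "tz": 0, "wx": 0, "wy": 0, "wz": 0, "claw": 1}
    - {"tx": -17, "ty": 25, "tz": 0, "wx": 0, "wy": 0, "wz": 0, "claw": 1}
    - {"tx": -17, "ty": 25, "tz": 0, "wx": 0, "wy": 0, "wz": 0, "claw": 1}
    - {"tx": -17, "ty": 25, "tz": 0, "wx": 0, "wy": 0, "wz": 0, "claw": 1}
    - {"tx": -17, "ty": 25, "tz": 0, "wx": 0, "wy": 0, "wz": 0, "claw": 1}
    - {"tx": -17, "ty": 25, "tz": 0, "wx": 0, "wy": 0, "wz": 0, "claw": 1}

```text
time: 0.93
tool_pos: [0.3712, 0.2238, 0.231]
eef_rot: [-2.635, -1.71, 0.001]
ft_force: [1.2, 0.7, 0.2]
grip_width: -0.0003
```

Request:
move_arm:
  deltas:
    - {"tx": -17, "ty": 25, "tz": 0, "wx": 0, "wy": 0, "wz": 0, "claw": 1}
    - {"tx": -17, "ty": 25, "tz": 0, "wx": 0, "wy": 0, "wz": 0, "claw": 1}
    - {"tx": -17, "ty": 25, "tz": 0, "wx": 0, "wy": 0, "wz": 0, "claw": 1}
    - {"tx": -17, "ty": 25, "tz": 0, "wx": 0, "wy": 0, "wz": 0, "claw": 1}
    - {"tx": -17, "ty": 25, "tz": 0, "wx": 0, "wy": 0, "wz": 0, "claw": 1}
    - {"tx": -17, "ty": 25, "tz": 0, "wx": 0, "wy": 0, "wz": 0, "claw": 1}
    - {"tx": -17, "ty": 25, "tz": 0, "wx": 0, "wy": 0, "wz": 0, "claw": 1}
    - {"tx": -15, "ty": 26, "tz": 0, "wx": 0, "wy": 0, "wz": 0, "claw": 1}
    - {"tx": 0, "ty": 0, "tz": 0, "wx": 0, "wy": 0, "wz": 0.1, "claw": 1}
    - {"tx": 0, "ty": 0, "tz": 0, "wx": 0, "wy": 0, "wz": 0.1, "claw": 1}

```text
time: 1.77
tool_pos: [0.5006, 0.0194, 0.2306]
eef_rot: [-2.798, -1.427, 0.001]
ft_force: [-0.3, 0.3, 0.5]
grip_width: 0.0001
```

Request:
move_arm:
  deltas:
    - {"tx": 0, "ty": 0, "tz": 0, "wx": 0, "wy": 0, "wz": 0.1, "claw": 1}
    - {"tx": 0, "ty": 0, "tz": 0, "wx": 0, "wy": 0, "wz": 0.1, "claw": 1}
    - {"tx": 0, "ty": 0, "tz": 0, "wx": 0, "wy": 0, "wz": 0.1, "claw": 1}
    - {"tx": 0, "ty": 0, "tz": 0, "wx": 0, "wy": 0, "wz": 0.1, "claw": 1}
    - {"tx": 0, "ty": 0, "tz": 0, "wx": 0, "wy": 0, "wz": 0.1, "claw": 1}
    - {"tx": 0, "ty": 0, "tz": 0, "wx": 0, "wy": 0, "wz": 0.1, "claw": 1}
    - {"tx": 0, "ty": 0, "tz": 0, "wx": 0, "wy": 0, "wz": 0.01, "claw": 1}
    - {"tx": 0, "ty": 0, "tz": 0, "wx": 0, "wy": 0, "wz": 0, "claw": 1}

```text
time: 2.43
tool_pos: [0.4997, 0.021, 0.2309]
eef_rot: [-3.095, -0.536, 0.001]
ft_force: [0.1, 0.3, -0.9]
grip_width: -0.0
```

```bash
python3 -c "
from h import *; go([.501,.019,.145])"
```

```text
t 2.43 pos [0.4997 0.021  0.2309] tool x [ 0.942  0.336 -0.001] z [-0.001 -0.    -1.   ] F [ 0.1  0.3 -0.9]
delta tool mm [ 0.6  2.4 85.9]
turn wz to put tool x across clamp [-1.564, 0.007]
```

Request:
move_arm:
  deltas:
    - {"tx": 0, "ty": 2, "tz": 10, "wx": 0, "wy": 0, "wz": 0, "claw": 1}
    - {"tx": 0, "ty": 0, "tz": 10, "wx": 0, "wy": 0, "wz": 0, "claw": 1}
    - {"tx": 0, "ty": 0, "tz": 10, "wx": 0, "wy": 0, "wz": 0, "claw": 1}
    - {"tx": 0, "ty": 0, "tz": 10, "wx": 0, "wy": 0, "wz": 0, "claw": 1}
    - {"tx": 0, "ty": 0, "tz": 10, "wx": 0, "wy": 0, "wz": 0, "claw": 1}
    - {"tx": 0, "ty": 0, "tz": 10, "wx": 0, "wy": 0, "wz": 0, "claw": 1}
    - {"tx": 0, "ty": 0, "tz": 10, "wx": 0, "wy": 0, "wz": 0, "claw": 1}
    - {"tx": 0, "ty": 0, "tz": 10, "wx": 0, "wy": 0, "wz": 0, "claw": 1}
    - {"tx": 0, "ty": 0, "tz": 5, "wx": 0, "wy": 0, "wz": 0, "claw": 1}
    - {"tx": 0, "ty": 0, "tz": 3, "wx": 0, "wy": 0, "wz": 0, "claw": 1}

```text
time: 3.27
tool_pos: [0.4997, 0.019, 0.142]
eef_rot: [-3.096, -0.534, 0.003]
ft_force: [0.4, 0.1, 0.6]
grip_width: 0.0
```

Run:
```python
from h import *; go([.501,.019,.134])
from cell import viewer
import cv2
s=viewer.camera('scene')['color'][160:280,135:405]; t=viewer.camera('top')['color'][195:325,195:455]
r=lambda i:cv2.resize(i,(780,390 if i.shape[0]==130 else 347),interpolation=cv2.INTER_CUBIC)[:,:,::-1]
import numpy as np
cv2.imwrite('pics/near1.png',cv2.resize(np.vstack([r(s),r(t)]),None,fx=.81,fy=.81))
```

```text
t 3.27 pos [0.4997 0.019  0.142 ] tool x [ 0.942  0.335 -0.002] z [-0.002 -0.    -1.   ] F [0.4 0.1 0.6]
delta tool mm [1.2 0.4 8. ]
turn wz to put tool x across clamp [-1.565, 0.006]
```

View pics/near1.png

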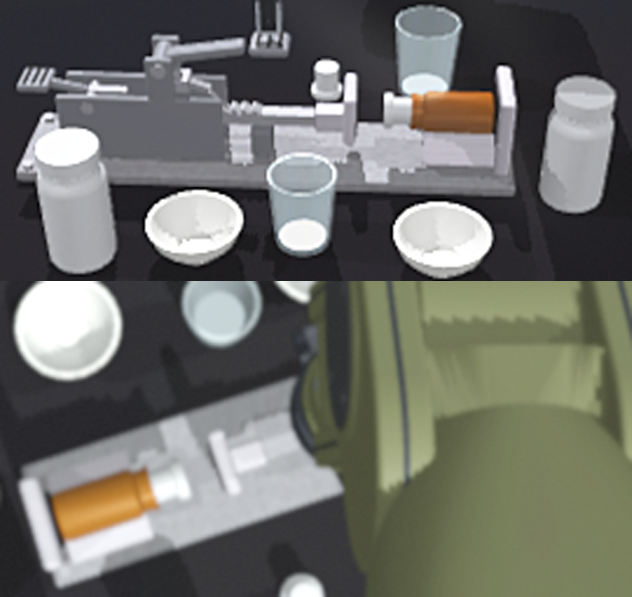

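The scene view shows the shut fingers just above the trigger pad, near (268,40). The top view shows the jaw clear at (225,460), so I can track it from there. First stroke.

Request:
move_arm:
  deltas:
    - {"tx": 1, "ty": 0, "tz": 3.5, "wx": 0, "wy": 0, "wz": 0, "claw": 1}
    - {"tx": 0, "ty": 0, "tz": 3.5, "wx": 0, "wy": 0, "wz": 0, "claw": 1}
    - {"tx": 0, "ty": 0, "tz": 3.5, "wx": 0, "wy": 0, "wz": 0, "claw": 1}
    - {"tx": 0, "ty": 0, "tz": 3, "wx": 0, "wy": 0, "wz": 0, "claw": 1}
    - {"tx": 0, "ty": 0, "tz": 3, "wx": 0, "wy": 0, "wz": 0, "claw": 1}
    - {"tx": 0, "ty": 0, "tz": 3, "wx": 0, "wy": 0, "wz": 0, "claw": 1}
    - {"tx": 0, "ty": 0, "tz": 3, "wx": 0, "wy": 0, "wz": 0, "claw": 1}

```text
time: 3.95
tool_pos: [0.5016, 0.0198, 0.1206]
eef_rot: [-3.095, -0.533, -0.0]
ft_force: [0.3, 3.0, 1.1]
grip_width: 0.0002
```

Request:
move_arm:
  deltas:
    - {"tx": 0, "ty": 0, "tz": 3, "wx": 0, "wy": 0, "wz": 0, "claw": 1}
    - {"tx": 0, "ty": 0, "tz": 3, "wx": 0, "wy": 0, "wz": 0, "claw": 1}
    - {"tx": 0, "ty": 0, "tz": 3, "wx": 0, "wy": 0, "wz": 0, "claw": 1}
    - {"tx": 0, "ty": 0, "tz": 3, "wx": 0, "wy": 0, "wz": 0, "claw": 1}
    - {"tx": 0, "ty": 0, "tz": 2, "wx": 0, "wy": 0, "wz": 0, "claw": 1}

```text
time: 4.37
tool_pos: [0.5016, 0.02, 0.1072]
eef_rot: [-3.095, -0.533, -0.001]
ft_force: [-1.1, 2.4, 6.0]
grip_width: -0.0
```

```bash
cat > jaw.py <<'E'
import sys
from h import *
from cell import viewer,get_obs
# sample brightness along clamp axis rows at given heights (model coords), find jaw front edge & stopper face
O=np.array([.5288,-.0620]);yaw=1.9065;u=np.array([np.cos(yaw),np.sin(yaw)]);v=np.array([-u[1],u[0]])
import cv2
def prof(img,z,ys,xs):
    m=np.array([[proj('top',np.r_[O+x*u+y*v,z]) for x in xs] for y in ys],np.float32)
    return cv2.remap(img,m[...,0],m[...,1],cv2.INTER_LINEAR).mean(0)
def edges():
    img=viewer.camera('top')['color'].astype(np.float32)
    xs=np.arange(.150,.235,.0005)
    # jaw: sides of jaw head at |y| 14..19 mm, top edge z=.086 ; bright -> dark going +x
    g=prof(img,.086,[-.019,-.017,-.015,.015,.017,.019],xs).mean(1); d=np.diff(cv2.GaussianBlur(g[None],(0,0),3)[0]); i=d.argmin()
    col=prof(img,.0765,[-.003,0,.003,.006],xs); w=col[:,0]-col[:,2]  # amber: red-blue
    e=np.diff(cv2.GaussianBlur(w[None].astype(np.float32),(0,0),3)[0]); k=e.argmax()
    gs=col.mean(1)
    o=get_obs(); print('t %.2f z %.1f Fz %.1f'%(o['time'],o['tool_pos'][2]*1e3,o['ft_force'][2]),'jaw front x=%.1f (drop %.1f)'%(xs[i]*1e3,d[i]),'amber starts x=%.1f'%(xs[k]*1e3))
    return xs,g,gs
if __name__=='__main__':
    xs,g,gs=edges()
    if len(sys.argv)>1:
        print('side',g[::6].astype(int)); print('mid',gs[::6].astype(int))
E
python3 jaw.py v
```

```text
t 4.42 z 106.8 Fz 4.6 jaw front x=174.5 (drop -6.7) amber starts x=218.5
side [177 179 183 183 180 202 225 228 205 159 169 180 190 193 198 199 195 188
 186 187 188 185 173 157 161 160 156 141 132]
mid [233 233 234 234 227 216 227 230 201 146 168 182 182 188 227 247 245 241
 245 246 247 247 234 177 147 146 130 123 138]
```

Request:
move_arm:
  deltas:
    - {"tx": 0, "ty": 0, "tz": 1.5, "wx": 0, "wy": 0, "wz": 0, "claw": 1}
    - {"tx": 0, "ty": 0, "tz": 1.5, "wx": 0, "wy": 0, "wz": 0, "claw": 1}
    - {"tx": 0, "ty": 0, "tz": 0, "wx": 0, "wy": 0, "wz": 0, "claw": 1}

```text
time: 4.67
tool_pos: [0.5017, 0.0198, 0.104]
eef_rot: [-3.095, -0.533, -0.001]
ft_force: [-1.2, 1.8, 5.6]
grip_width: 0.0002
```

```bash
python3 jaw.py
```

```text
t 4.72 z 104.1 Fz 4.9 jaw front x=177.5 (drop -6.7) amber starts x=218.5
```

Request:
move_arm:
  deltas:
    - {"tx": 0, "ty": 0, "tz": -6, "wx": 0, "wy": 0, "wz": 0, "claw": 1}
    - {"tx": 0, "ty": 0, "tz": -6, "wx": 0, "wy": 0, "wz": 0, "claw": 1}
    - {"tx": 0, "ty": 0, "tz": -6, "wx": 0, "wy": 0, "wz": 0, "claw": 1}
    - {"tx": 0, "ty": 0, "tz": -6, "wx": 0, "wy": 0, "wz": 0, "claw": 1}
    - {"tx": 0, "ty": 0, "tz": -6, "wx": 0, "wy": 0, "wz": 0, "claw": 1}
    - {"tx": 0, "ty": 0, "tz": -5, "wx": 0, "wy": 0, "wz": 0, "claw": 1}
    - {"tx": 0, "ty": 0, "tz": 0, "wx": 0, "wy": 0, "wz": 0, "claw": 1}

```text
time: 5.3
tool_pos: [0.5025, 0.0195, 0.1401]
eef_rot: [3.096, 0.533, 0.003]
ft_force: [0.3, -0.2, -1.4]
grip_width: 0.0001
```

```bash
python3 jaw.py
```

```text
t 5.35 z 139.5 Fz 0.3 jaw front x=174.5 (drop -7.2) amber starts x=218.5
```

The jaw moved one tooth and is held with its front at about 174.5 mm. Next comes the second stroke, still mostly free travel.

Request:
move_arm:
  deltas:
    - {"tx": 0, "ty": 0, "tz": 4, "wx": 0, "wy": 0, "wz": 0, "claw": 1}
    - {"tx": 0, "ty": 0, "tz": 4, "wx": 0, "wy": 0, "wz": 0, "claw": 1}
    - {"tx": 0, "ty": 0, "tz": 4, "wx": 0, "wy": 0, "wz": 0, "claw": 1}
    - {"tx": 0, "ty": 0, "tz": 4, "wx": 0, "wy": 0, "wz": 0, "claw": 1}
    - {"tx": 0, "ty": 0, "tz": 3, "wx": 0, "wy": 0, "wz": 0, "claw": 1}
    - {"tx": 0, "ty": 0, "tz": 3, "wx": 0, "wy": 0, "wz": 0, "claw": 1}
    - {"tx": 0, "ty": 0, "tz": 3, "wx": 0, "wy": 0, "wz": 0, "claw": 1}

```text
time: 5.93
tool_pos: [0.5012, 0.02, 0.114]
eef_rot: [-3.095, -0.533, 0.001]
ft_force: [-3.9, 2.1, 12.0]
grip_width: 0.0001
```

Request:
move_arm:
  deltas:
    - {"tx": 0, "ty": 0, "tz": 2.5, "wx": 0, "wy": 0, "wz": 0, "claw": 1}
    - {"tx": 0, "ty": 0, "tz": 2.5, "wx": 0, "wy": 0, "wz": 0, "claw": 1}
    - {"tx": 0, "ty": 0, "tz": 2.5, "wx": 0, "wy": 0, "wz": 0, "claw": 1}
    - {"tx": 0, "ty": 0, "tz": 2.5, "wx": 0, "wy": 0, "wz": 0, "claw": 1}
    - {"tx": 0, "ty": 0, "tz": 1, "wx": 0, "wy": 0, "wz": 0, "claw": 1}
    - {"tx": 0, "ty": 0, "tz": 0, "wx": 0, "wy": 0, "wz": 0, "claw": 1}

```text
time: 6.43
tool_pos: [0.5013, 0.0197, 0.1031]
eef_rot: [-3.095, -0.533, 0.0]
ft_force: [-2.0, 1.9, 7.4]
grip_width: 0.0
```

```bash
python3 jaw.py
```

```text
t 6.48 z 103.1 Fz 6.8 jaw front x=187.5 (drop -6.0) amber starts x=218.5
```

Request:
move_arm:
  deltas:
    - {"tx": 0, "ty": 0, "tz": -6, "wx": 0, "wy": 0, "wz": 0, "claw": 1}
    - {"tx": 0, "ty": 0, "tz": -6, "wx": 0, "wy": 0, "wz": 0, "claw": 1}
    - {"tx": 0, "ty": 0, "tz": -6, "wx": 0, "wy": 0, "wz": 0, "claw": 1}
    - {"tx": 0, "ty": 0, "tz": -6, "wx": 0, "wy": 0, "wz": 0, "claw": 1}
    - {"tx": 0, "ty": 0, "tz": -6, "wx": 0, "wy": 0, "wz": 0, "claw": 1}
    - {"tx": 0, "ty": 0, "tz": -6, "wx": 0, "wy": 0, "wz": 0, "claw": 1}
    - {"tx": 0, "ty": 0, "tz": 0, "wx": 0, "wy": 0, "wz": 0, "claw": 1}

```text
time: 7.07
tool_pos: [0.5026, 0.0195, 0.1402]
eef_rot: [3.096, 0.533, 0.004]
ft_force: [-0.2, -0.0, -0.0]
grip_width: 0.0001
```

```bash
python3 jaw.py v
```

```text
t 7.12 z 139.6 Fz 0.4 jaw front x=184.5 (drop -6.5) amber starts x=218.5
side [193 195 193 185 179 180 182 178 199 231 236 221 175 168 186 200 203 198
 193 188 188 185 174 158 162 160 156 141 133]
mid [228 234 233 233 233 234 234 230 215 223 230 218 166 172 225 245 244 241
 244 245 245 245 234 177 147 146 130 123 138]
```

The jaw is held at 184.5 mm, and brisk motion jolted the pad to 12 N. The next stroke meets the stopper, so I'll go slower.

Request:
move_arm:
  deltas:
    - {"tx": 0, "ty": 0, "tz": 4, "wx": 0, "wy": 0, "wz": 0, "claw": 1}
    - {"tx": 0, "ty": 0, "tz": 4, "wx": 0, "wy": 0, "wz": 0, "claw": 1}
    - {"tx": 0, "ty": 0, "tz": 3, "wx": 0, "wy": 0, "wz": 0, "claw": 1}
    - {"tx": 0, "ty": 0, "tz": 2, "wx": 0, "wy": 0, "wz": 0, "claw": 1}
    - {"tx": 0, "ty": 0, "tz": 2, "wx": 0, "wy": 0, "wz": 0, "claw": 1}
    - {"tx": 0, "ty": 0, "tz": 2, "wx": 0, "wy": 0, "wz": 0, "claw": 1}
    - {"tx": 0, "ty": 0, "tz": 2, "wx": 0, "wy": 0, "wz": 0, "claw": 1}
    - {"tx": 0, "ty": 0, "tz": 2, "wx": 0, "wy": 0, "wz": 0, "claw": 1}
    - {"tx": 0, "ty": 0, "tz": 2, "wx": 0, "wy": 0, "wz": 0, "claw": 1}

```text
time: 7.87
tool_pos: [0.5012, 0.02, 0.116]
eef_rot: [-3.095, -0.533, 0.001]
ft_force: [-2.8, 2.2, 7.7]
grip_width: -0.0001
```

Request:
move_arm:
  deltas:
    - {"tx": 0, "ty": 0, "tz": 1.5, "wx": 0, "wy": 0, "wz": 0, "claw": 1}
    - {"tx": 0, "ty": 0, "tz": 1.5, "wx": 0, "wy": 0, "wz": 0, "claw": 1}
    - {"tx": 0, "ty": 0, "tz": 1.5, "wx": 0, "wy": 0, "wz": 0, "claw": 1}
    - {"tx": 0, "ty": 0, "tz": 1.5, "wx": 0, "wy": 0, "wz": 0, "claw": 1}

```text
time: 8.2
tool_pos: [0.5012, 0.02, 0.1108]
eef_rot: [-3.095, -0.533, -0.0]
ft_force: [-4.9, 3.8, 11.8]
grip_width: 0.0
```

Request:
move_arm:
  deltas:
    - {"tx": 0, "ty": 0, "tz": 1.5, "wx": 0, "wy": 0, "wz": 0, "claw": 1}
    - {"tx": 0, "ty": 0, "tz": 1.5, "wx": 0, "wy": 0, "wz": 0, "claw": 1}
    - {"tx": 0, "ty": 0, "tz": 1.5, "wx": 0, "wy": 0, "wz": 0, "claw": 1}
    - {"tx": 0, "ty": 0, "tz": 1.5, "wx": 0, "wy": 0, "wz": 0, "claw": 1}
    - {"tx": 0, "ty": 0, "tz": 0, "wx": 0, "wy": 0, "wz": 0, "claw": 1}

```text
time: 8.62
tool_pos: [0.5012, 0.0198, 0.1044]
eef_rot: [-3.095, -0.533, -0.0]
ft_force: [-3.4, 2.7, 8.2]
grip_width: 0.0
```

```bash
python3 jaw.py
```

```text
t 8.67 z 104.5 Fz 7.9 jaw front x=196.0 (drop -5.6) amber starts x=222.0
```

Request:
move_arm:
  deltas:
    - {"tx": 0, "ty": 0, "tz": 1, "wx": 0, "wy": 0, "wz": 0, "claw": 1}
    - {"tx": 0, "ty": 0, "tz": -4, "wx": 0, "wy": 0, "wz": 0, "claw": 1}
    - {"tx": 0, "ty": 0, "tz": -6, "wx": 0, "wy": 0, "wz": 0, "claw": 1}
    - {"tx": 0, "ty": 0, "tz": -6, "wx": 0, "wy": 0, "wz": 0, "claw": 1}
    - {"tx": 0, "ty": 0, "tz": -6, "wx": 0, "wy": 0, "wz": 0, "claw": 1}
    - {"tx": 0, "ty": 0, "tz": -6, "wx": 0, "wy": 0, "wz": 0, "claw": 1}
    - {"tx": 0, "ty": 0, "tz": -6, "wx": 0, "wy": 0, "wz": 0, "claw": 1}
    - {"tx": 0, "ty": 0, "tz": -2, "wx": 0, "wy": 0, "wz": 0, "claw": 1}
    - {"tx": 0, "ty": 0, "tz": 0, "wx": 0, "wy": 0, "wz": 0, "claw": 1}

```text
time: 9.42
tool_pos: [0.5022, 0.0195, 0.1395]
eef_rot: [3.096, 0.533, 0.002]
ft_force: [-0.0, 0.8, -0.1]
grip_width: 0.0001
```

```bash
python3 jaw.py v
```

```text
t 9.47 z 139.0 Fz -0.4 jaw front x=194.0 (drop -6.0) amber starts x=222.0
side [193 195 195 196 194 188 182 178 179 181 182 191 224 237 230 192 173 187
 199 201 199 191 184 177 159 154 167 164 144]
mid [210 212 209 218 232 233 234 234 234 234 233 219 217 229 226 190 211 244
 244 243 245 245 245 237 186 147 147 138 123]
```

Request:
move_arm:
  deltas:
    - {"tx": 0, "ty": 0, "tz": 4, "wx": 0, "wy": 0, "wz": 0, "claw": 1}
    - {"tx": 0, "ty": 0, "tz": 4, "wx": 0, "wy": 0, "wz": 0, "claw": 1}
    - {"tx": 0, "ty": 0, "tz": 3, "wx": 0, "wy": 0, "wz": 0, "claw": 1}
    - {"tx": 0, "ty": 0, "tz": 2, "wx": 0, "wy": 0, "wz": 0, "claw": 1}
    - {"tx": 0, "ty": 0, "tz": 2, "wx": 0, "wy": 0, "wz": 0, "claw": 1}
    - {"tx": 0, "ty": 0, "tz": 2, "wx": 0, "wy": 0, "wz": 0, "claw": 1}
    - {"tx": 0, "ty": 0, "tz": 1.5, "wx": 0, "wy": 0, "wz": 0, "claw": 1}
    - {"tx": 0, "ty": 0, "tz": 1.5, "wx": 0, "wy": 0, "wz": 0, "claw": 1}

```text
time: 10.13
tool_pos: [0.5012, 0.0198, 0.1188]
eef_rot: [-3.095, -0.533, 0.001]
ft_force: [-2.3, 2.0, 6.2]
grip_width: -0.0003
```

Request:
move_arm:
  deltas:
    - {"tx": 0, "ty": 0, "tz": 1.5, "wx": 0, "wy": 0, "wz": 0, "claw": 1}
    - {"tx": 0, "ty": 0, "tz": 1.5, "wx": 0, "wy": 0, "wz": 0, "claw": 1}
    - {"tx": 0, "ty": 0, "tz": 1.5, "wx": 0, "wy": 0, "wz": 0, "claw": 1}

```text
time: 10.38
tool_pos: [0.5013, 0.02, 0.115]
eef_rot: [-3.095, -0.533, -0.0]
ft_force: [-4.5, 3.2, 12.9]
grip_width: 0.0
```

Request:
move_arm:
  deltas:
    - {"tx": 0, "ty": 0, "tz": 1.5, "wx": 0, "wy": 0, "wz": 0, "claw": 1}
    - {"tx": 0, "ty": 0, "tz": 1.5, "wx": 0, "wy": 0, "wz": 0, "claw": 1}

```text
time: 10.55
tool_pos: [0.5013, 0.02, 0.1128]
eef_rot: [-3.095, -0.533, -0.001]
ft_force: [-5.3, 2.5, 16.2]
grip_width: -0.0002
```

```bash
python3 jaw.py
```

```text
t 10.60 z 112.5 Fz 11.1 jaw front x=198.5 (drop -5.1) amber starts x=222.0
```

The 16 N was a moving jolt and settled to 11 N, with the jaw still advancing at 198.5 mm. I'll continue at 0.8 mm per row.

Request:
move_arm:
  deltas:
    - {"tx": 0, "ty": 0, "tz": 0.8, "wx": 0, "wy": 0, "wz": 0, "claw": 1}
    - {"tx": 0, "ty": 0, "tz": 0.8, "wx": 0, "wy": 0, "wz": 0, "claw": 1}
    - {"tx": 0, "ty": 0, "tz": 0.8, "wx": 0, "wy": 0, "wz": 0, "claw": 1}

```text
time: 10.85
tool_pos: [0.5013, 0.02, 0.1105]
eef_rot: [-3.095, -0.533, -0.001]
ft_force: [-4.5, 2.3, 14.8]
grip_width: 0.0001
```

```bash
python3 jaw.py
```

```text
t 10.90 z 110.4 Fz 13.6 jaw front x=200.0 (drop -5.4) amber starts x=222.0
```

Request:
move_arm:
  deltas:
    - {"tx": 0, "ty": 0, "tz": 0.8, "wx": 0, "wy": 0, "wz": 0, "claw": 1}
    - {"tx": 0, "ty": 0, "tz": 0.8, "wx": 0, "wy": 0, "wz": 0, "claw": 1}
    - {"tx": 0, "ty": 0, "tz": 0.8, "wx": 0, "wy": 0, "wz": 0, "claw": 1}

```text
time: 11.15
tool_pos: [0.5013, 0.02, 0.1078]
eef_rot: [-3.095, -0.533, -0.001]
ft_force: [-4.3, 3.0, 11.2]
grip_width: -0.0001
```

```bash
python3 jaw.py
```

```text
t 11.20 z 107.6 Fz 9.2 jaw front x=203.0 (drop -5.4) amber starts x=222.0
```

Request:
move_arm:
  deltas:
    - {"tx": 0, "ty": 0, "tz": 0.8, "wx": 0, "wy": 0, "wz": 0, "claw": 1}
    - {"tx": 0, "ty": 0, "tz": 0.8, "wx": 0, "wy": 0, "wz": 0, "claw": 1}
    - {"tx": 0, "ty": 0, "tz": 0.8, "wx": 0, "wy": 0, "wz": 0, "claw": 1}

```text
time: 11.45
tool_pos: [0.5013, 0.0198, 0.1051]
eef_rot: [-3.095, -0.533, -0.001]
ft_force: [-4.6, 3.0, 10.5]
grip_width: -0.0001
```

```bash
python3 jaw.py
```

```text
t 11.50 z 104.9 Fz 9.4 jaw front x=205.0 (drop -5.0) amber starts x=222.0
```

Request:
move_arm:
  deltas:
    - {"tx": 0, "ty": 0, "tz": 0.8, "wx": 0, "wy": 0, "wz": 0, "claw": 1}
    - {"tx": 0, "ty": 0, "tz": 0.8, "wx": 0, "wy": 0, "wz": 0, "claw": 1}

```text
time: 11.67
tool_pos: [0.5014, 0.0197, 0.1036]
eef_rot: [-3.096, -0.533, -0.001]
ft_force: [-3.9, 1.8, 11.5]
grip_width: 0.0001
```

```bash
python3 jaw.py v
```

```text
t 11.72 z 103.5 Fz 9.9 jaw front x=206.5 (drop -5.0) amber starts x=222.0
side [193 195 196 196 195 196 196 194 191 184 181 176 175 173 175 182 213 230
 227 199 177 192 194 186 167 157 167 164 144]
mid [209 209 209 209 209 209 206 216 232 234 234 234 234 234 234 224 216 228
 228 208 228 245 243 236 186 147 147 142 133]
```

The stroke is complete, so I'll let the trigger come up.

Request:
move_arm:
  deltas:
    - {"tx": 0, "ty": 0, "tz": -4, "wx": 0, "wy": 0, "wz": 0, "claw": 1}
    - {"tx": 0, "ty": 0, "tz": -6, "wx": 0, "wy": 0, "wz": 0, "claw": 1}
    - {"tx": 0, "ty": 0, "tz": -6, "wx": 0, "wy": 0, "wz": 0, "claw": 1}
    - {"tx": 0, "ty": 0, "tz": -6, "wx": 0, "wy": 0, "wz": 0, "claw": 1}
    - {"tx": 0, "ty": 0, "tz": -6, "wx": 0, "wy": 0, "wz": 0, "claw": 1}
    - {"tx": 0, "ty": 0, "tz": -6, "wx": 0, "wy": 0, "wz": 0, "claw": 1}
    - {"tx": 0, "ty": 0, "tz": -2, "wx": 0, "wy": 0, "wz": 0, "claw": 1}
    - {"tx": 0, "ty": 0, "tz": 0, "wx": 0, "wy": 0, "wz": 0, "claw": 1}

```text
time: 12.38
tool_pos: [0.5021, 0.0195, 0.1392]
eef_rot: [3.096, 0.533, 0.002]
ft_force: [0.5, -0.5, 0.7]
grip_width: -0.0001
```

```bash
python3 jaw.py
python3 - <<'E'
from cell import viewer
import cv2,numpy as np
s=viewer.camera('scene')['color'][160:280,135:405]; t=viewer.camera('top')['color'][230:320,195:345]
cv2.imwrite('pics/mid2.png',np.vstack([cv2.resize(s,(600,267),interpolation=2),cv2.resize(t,(600,330),interpolation=2)])[:,:,::-1])
E
```

```text
t 12.43 z 138.7 Fz -0.7 jaw front x=204.0 (drop -5.2) amber starts x=222.0
```

View pics/mid2.png

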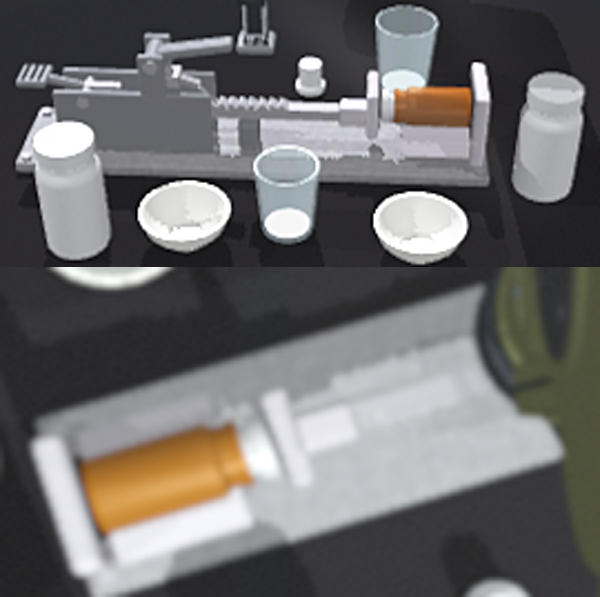

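The jaw at (285,430) in the top part bears on the stopper, a few millimetres of which still stand out beyond the head. The tube is against the fixed jaw. The final stroke goes slowly, with frequent force readings.

Request:
move_arm:
  deltas:
    - {"tx": 0, "ty": 0, "tz": 4, "wx": 0, "wy": 0, "wz": 0, "claw": 1}
    - {"tx": 0, "ty": 0, "tz": 4, "wx": 0, "wy": 0, "wz": 0, "claw": 1}
    - {"tx": 0, "ty": 0, "tz": 3, "wx": 0, "wy": 0, "wz": 0, "claw": 1}
    - {"tx": 0, "ty": 0, "tz": 2, "wx": 0, "wy": 0, "wz": 0, "claw": 1}
    - {"tx": 0, "ty": 0, "tz": 2, "wx": 0, "wy": 0, "wz": 0, "claw": 1}
    - {"tx": 0, "ty": 0, "tz": 1, "wx": 0, "wy": 0, "wz": 0, "claw": 1}
    - {"tx": 0, "ty": 0, "tz": 1, "wx": 0, "wy": 0, "wz": 0, "claw": 1}
    - {"tx": 0, "ty": 0, "tz": 1, "wx": 0, "wy": 0, "wz": 0, "claw": 1}

```text
time: 13.2
tool_pos: [0.5013, 0.0196, 0.1204]
eef_rot: [-3.096, -0.533, 0.001]
ft_force: [-1.3, 2.3, 2.7]
grip_width: 0.0002
```

Request:
move_arm:
  deltas:
    - {"tx": 0, "ty": 0, "tz": 0.8, "wx": 0, "wy": 0, "wz": 0, "claw": 1}
    - {"tx": 0, "ty": 0, "tz": 0.8, "wx": 0, "wy": 0, "wz": 0, "claw": 1}
    - {"tx": 0, "ty": 0, "tz": 0.8, "wx": 0, "wy": 0, "wz": 0, "claw": 1}

```text
time: 13.45
tool_pos: [0.5013, 0.0197, 0.1184]
eef_rot: [-3.095, -0.533, 0.0]
ft_force: [-2.4, 2.2, 5.5]
grip_width: 0.0002
```

```bash
python3 jaw.py
```

```text
t 13.50 z 118.2 Fz 4.0 jaw front x=205.0 (drop -5.3) amber starts x=222.0
```

Request:
move_arm:
  deltas:
    - {"tx": 0, "ty": 0, "tz": 0.7, "wx": 0, "wy": 0, "wz": 0, "claw": 1}
    - {"tx": 0, "ty": 0, "tz": 0.7, "wx": 0, "wy": 0, "wz": 0, "claw": 1}
    - {"tx": 0, "ty": 0, "tz": 0.6, "wx": 0, "wy": 0, "wz": 0, "claw": 1}

```text
time: 13.75
tool_pos: [0.5013, 0.0198, 0.1163]
eef_rot: [-3.095, -0.533, 0.0]
ft_force: [-3.4, 3.3, 6.0]
grip_width: -0.0001
```

```bash
python3 jaw.py
```

```text
t 13.80 z 116.2 Fz 6.3 jaw front x=206.0 (drop -5.1) amber starts x=222.0
```

Request:
move_arm:
  deltas:
    - {"tx": 0, "ty": 0, "tz": 0.7, "wx": 0, "wy": 0, "wz": 0, "claw": 1}
    - {"tx": 0, "ty": 0, "tz": 0.7, "wx": 0, "wy": 0, "wz": 0, "claw": 1}

```text
time: 13.97
tool_pos: [0.5014, 0.0199, 0.1153]
eef_rot: [-3.095, -0.533, -0.0]
ft_force: [-5.0, 3.6, 10.7]
grip_width: 0.0
```

Request:
move_arm:
  deltas:
    - {"tx": 0, "ty": 0, "tz": 0.7, "wx": 0, "wy": 0, "wz": 0, "claw": 1}
    - {"tx": 0, "ty": 0, "tz": 0.7, "wx": 0, "wy": 0, "wz": 0, "claw": 1}

```text
time: 14.13
tool_pos: [0.5013, 0.0199, 0.1144]
eef_rot: [-3.095, -0.533, -0.001]
ft_force: [-5.4, 3.4, 13.1]
grip_width: -0.0001
```

```bash
python3 jaw.py
```

```text
t 14.18 z 114.3 Fz 11.4 jaw front x=207.0 (drop -5.1) amber starts x=222.0
```

Request:
move_arm:
  deltas:
    - {"tx": 0, "ty": 0, "tz": 0.5, "wx": 0, "wy": 0, "wz": 0, "claw": 1}
    - {"tx": 0, "ty": 0, "tz": 0.5, "wx": 0, "wy": 0, "wz": 0, "claw": 1}

```text
time: 14.35
tool_pos: [0.5014, 0.0199, 0.1136]
eef_rot: [-3.095, -0.533, -0.001]
ft_force: [-5.4, 3.2, 14.5]
grip_width: 0.0
```

```bash
python3 jaw.py
```

```text
t 14.40 z 113.6 Fz 13.6 jaw front x=207.5 (drop -5.4) amber starts x=222.0
```

Force has risen as it did mid-way through the last stroke, when it broke free afterwards. The jaw face is still about 4 mm short of home at 212 mm. I'll go on in small steps with pauses.

Request:
move_arm:
  deltas:
    - {"tx": 0, "ty": 0, "tz": 0.4, "wx": 0, "wy": 0, "wz": 0, "claw": 1}
    - {"tx": 0, "ty": 0, "tz": 0, "wx": 0, "wy": 0, "wz": 0, "claw": 1}

```text
time: 14.57
tool_pos: [0.5013, 0.0199, 0.1133]
eef_rot: [-3.095, -0.533, -0.001]
ft_force: [-5.9, 3.1, 13.7]
grip_width: -0.0005
```

```bash
python3 jaw.py v
```

```text
t 14.62 z 113.3 Fz 14.3 jaw front x=208.0 (drop -5.3) amber starts x=222.0
side [193 195 195 196 195 196 196 194 191 190 184 180 180 178 176 176 193 225
 233 219 181 182 193 187 167 160 168 164 144]
mid [208 209 209 209 209 209 208 209 227 233 234 233 234 234 234 230 216 227
 232 218 205 241 244 233 186 147 147 142 133]
```

Request:
move_arm:
  deltas:
    - {"tx": 0, "ty": 0, "tz": 0.4, "wx": 0, "wy": 0, "wz": 0, "claw": 1}
    - {"tx": 0, "ty": 0, "tz": 0, "wx": 0, "wy": 0, "wz": 0, "claw": 1}

```text
time: 14.78
tool_pos: [0.5013, 0.02, 0.1129]
eef_rot: [-3.095, -0.533, -0.001]
ft_force: [-6.5, 3.0, 13.3]
grip_width: -0.0002
```

```bash
python3 jaw.py v
```

```text
t 14.83 z 112.9 Fz 14.0 jaw front x=208.0 (drop -5.5) amber starts x=222.0
side [193 195 196 196 195 196 196 194 192 190 184 181 181 177 176 177 190 223
 234 222 183 178 187 185 167 160 168 164 144]
mid [208 209 209 209 209 210 208 206 225 233 234 233 234 234 234 232 220 226
 232 221 200 236 245 235 186 147 147 142 133]
```

Force stays flat at about 14 N while the pad follows the command, so it is still pushing and not hard.

Request:
move_arm:
  deltas:
    - {"tx": 0, "ty": 0, "tz": 0.4, "wx": 0, "wy": 0, "wz": 0, "claw": 1}
    - {"tx": 0, "ty": 0, "tz": 0.4, "wx": 0, "wy": 0, "wz": 0, "claw": 1}
    - {"tx": 0, "ty": 0, "tz": 0, "wx": 0, "wy": 0, "wz": 0, "claw": 1}

```text
time: 15.08
tool_pos: [0.5014, 0.02, 0.1121]
eef_rot: [-3.095, -0.533, -0.001]
ft_force: [-4.4, 3.6, 13.9]
grip_width: -0.0
```

```bash
python3 jaw.py
```

```text
t 15.13 z 112.0 Fz 13.6 jaw front x=209.0 (drop -5.4) amber starts x=222.0
```

Request:
move_arm:
  deltas:
    - {"tx": 0, "ty": 0, "tz": 0.4, "wx": 0, "wy": 0, "wz": 0, "claw": 1}
    - {"tx": 0, "ty": 0, "tz": 0.4, "wx": 0, "wy": 0, "wz": 0, "claw": 1}
    - {"tx": 0, "ty": 0, "tz": 0, "wx": 0, "wy": 0, "wz": 0, "claw": 1}

```text
time: 15.38
tool_pos: [0.5013, 0.02, 0.1113]
eef_rot: [-3.095, -0.533, -0.001]
ft_force: [-6.3, 2.9, 12.9]
grip_width: 0.0
```

```bash
python3 jaw.py
```

```text
t 15.43 z 111.3 Fz 13.6 jaw front x=209.5 (drop -5.4) amber starts x=222.0
```

Request:
move_arm:
  deltas:
    - {"tx": 0, "ty": 0, "tz": 0.4, "wx": 0, "wy": 0, "wz": 0, "claw": 1}
    - {"tx": 0, "ty": 0, "tz": 0.4, "wx": 0, "wy": 0, "wz": 0, "claw": 1}
    - {"tx": 0, "ty": 0, "tz": 0, "wx": 0, "wy": 0, "wz": 0, "claw": 1}

```text
time: 15.68
tool_pos: [0.5014, 0.0199, 0.1105]
eef_rot: [-3.095, -0.533, -0.001]
ft_force: [-5.1, 3.4, 12.9]
grip_width: 0.0004
```

```bash
python3 jaw.py
```

```text
t 15.73 z 110.5 Fz 13.6 jaw front x=210.5 (drop -5.4) amber starts x=222.0
```

Request:
move_arm:
  deltas:
    - {"tx": 0, "ty": 0, "tz": 0.4, "wx": 0, "wy": 0, "wz": 0, "claw": 1}
    - {"tx": 0, "ty": 0, "tz": 0.4, "wx": 0, "wy": 0, "wz": 0, "claw": 1}
    - {"tx": 0, "ty": 0, "tz": 0, "wx": 0, "wy": 0, "wz": 0, "claw": 1}

```text
time: 15.98
tool_pos: [0.5014, 0.0199, 0.1096]
eef_rot: [-3.095, -0.533, -0.001]
ft_force: [-5.7, 2.8, 11.7]
grip_width: -0.0
```

```bash
python3 jaw.py
```

```text
t 16.03 z 109.6 Fz 13.1 jaw front x=211.0 (drop -5.3) amber starts x=222.0
```

Request:
move_arm:
  deltas:
    - {"tx": 0, "ty": 0, "tz": 0.4, "wx": 0, "wy": 0, "wz": 0, "claw": 1}
    - {"tx": 0, "ty": 0, "tz": 0.4, "wx": 0, "wy": 0, "wz": 0, "claw": 1}
    - {"tx": 0, "ty": 0, "tz": 0, "wx": 0, "wy": 0, "wz": 0, "claw": 1}

```text
time: 16.28
tool_pos: [0.5014, 0.0199, 0.1091]
eef_rot: [-3.095, -0.533, -0.001]
ft_force: [-6.5, 2.7, 15.8]
grip_width: -0.0002
```

```bash
python3 jaw.py v
```

```text
t 16.33 z 109.1 Fz 14.7 jaw front x=211.0 (drop -5.1) amber starts x=222.0
side [193 195 196 196 195 196 196 194 191 193 190 181 179 175 175 177 175 190
 224 232 220 183 179 187 170 162 171 164 144]
mid [209 209 209 209 209 209 210 208 206 225 233 234 234 234 234 234 232 215
 220 230 221 204 240 240 192 148 148 143 133]
```

Request:
move_arm:
  deltas:
    - {"tx": 0, "ty": 0, "tz": 0.4, "wx": 0, "wy": 0, "wz": 0, "claw": 1}
    - {"tx": 0, "ty": 0, "tz": 0, "wx": 0, "wy": 0, "wz": 0, "claw": 1}

```text
time: 16.5
tool_pos: [0.5014, 0.02, 0.1089]
eef_rot: [-3.095, -0.533, -0.002]
ft_force: [-7.0, 3.0, 17.0]
grip_width: 0.0001
```

```bash
python3 jaw.py
```

```text
t 16.55 z 108.9 Fz 16.9 jaw front x=211.5 (drop -5.2) amber starts x=222.0
```

The pad now yields less than commanded (0.2 of 0.4 mm) and the force is rising 2 N per step, with the jaw at 211.5 mm against 212 expected for home. I'll check by eye before deciding.

Run:
```python
from cell import viewer
import cv2,numpy as np
s=viewer.camera('scene')['color'][185:245,280:370]; t=viewer.camera('top')['color'][250:320,200:300]
cv2.imwrite('pics/home3.png',np.hstack([cv2.resize(s,(400,267),interpolation=2),cv2.resize(t,(400,280),interpolation=2)[:267]])[:,:,::-1])
```

```text
(no output)
```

View pics/home3.png

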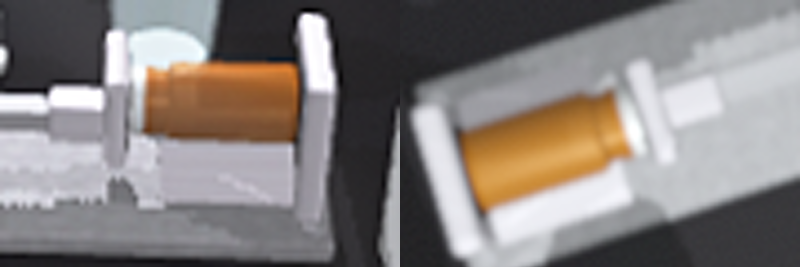

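Only the stopper's head shows between jaw and rim, at (131–145,100) in the left part. That is about 7 mm at the picture's scale, against a head thickness of 8 mm. One small confirming nudge.

Request:
move_arm:
  deltas:
    - {"tx": 0, "ty": 0, "tz": 0.3, "wx": 0, "wy": 0, "wz": 0, "claw": 1}
    - {"tx": 0, "ty": 0, "tz": 0, "wx": 0, "wy": 0, "wz": 0, "claw": 1}

```text
time: 16.82
tool_pos: [0.5014, 0.0199, 0.1087]
eef_rot: [-3.095, -0.533, -0.002]
ft_force: [-7.1, 3.1, 18.5]
grip_width: 0.0001
```

```bash
python3 jaw.py v
```

```text
t 16.87 z 108.8 Fz 17.8 jaw front x=211.5 (drop -5.2) amber starts x=222.0
side [193 195 196 196 195 196 196 194 191 193 190 181 178 175 175 177 175 191
 225 232 220 183 179 187 170 162 170 164 144]
mid [208 209 209 209 209 209 209 208 205 225 233 233 234 234 234 234 232 215
 220 230 221 203 239 240 192 147 147 142 133]
```

It is hard: the force rose without any jaw motion and the profiles are unchanged. I'll let the trigger up gently, then rise and go across to the release pad.

Request:
move_arm:
  deltas:
    - {"tx": 0, "ty": 0, "tz": -2, "wx": 0, "wy": 0, "wz": 0, "claw": 1}
    - {"tx": 0, "ty": 0, "tz": -4, "wx": 0, "wy": 0, "wz": 0, "claw": 1}
    - {"tx": 0, "ty": 0, "tz": -6, "wx": 0, "wy": 0, "wz": 0, "claw": 1}
    - {"tx": 0, "ty": 0, "tz": -6, "wx": 0, "wy": 0, "wz": 0, "claw": 1}
    - {"tx": 0, "ty": 0, "tz": -6, "wx": 0, "wy": 0, "wz": 0, "claw": 1}
    - {"tx": 0, "ty": 0, "tz": -8, "wx": 0, "wy": 0, "wz": 0, "claw": 1}
    - {"tx": 0, "ty": 0, "tz": -12, "wx": 0, "wy": 0, "wz": 0, "claw": 1}
    - {"tx": 0, "ty": 0, "tz": -16, "wx": 0, "wy": 0, "wz": 0, "claw": 1}
    - {"tx": 0, "ty": 0, "tz": -16, "wx": 0, "wy": 0, "wz": 0, "claw": 1}
    - {"tx": 0, "ty": 0, "tz": 0, "wx": 0, "wy": 0, "wz": 0, "claw": 1}

```text
time: 17.7
tool_pos: [0.5041, 0.0193, 0.1861]
eef_rot: [3.095, 0.532, 0.009]
ft_force: [1.2, -0.6, 0.2]
grip_width: 0.0002
```

```bash
python3 jaw.py
```

```text
t 17.75 z 184.5 Fz 0.3 jaw front x=204.0 (drop -6.2) amber starts x=222.0
```

Request:
move_arm:
  deltas:
    - {"tx": 0, "ty": 20, "tz": 0, "wx": 0, "wy": 0, "wz": 0, "claw": 1}
    - {"tx": 0, "ty": 25, "tz": 0, "wx": 0, "wy": 0, "wz": 0, "claw": 1}
    - {"tx": 0, "ty": 25, "tz": 0, "wx": 0, "wy": 0, "wz": 0, "claw": 1}
    - {"tx": 0, "ty": 25, "tz": 0, "wx": 0, "wy": 0, "wz": 0, "claw": 1}
    - {"tx": 0, "ty": 25, "tz": 0, "wx": 0, "wy": 0, "wz": 0, "claw": 1}
    - {"tx": 0, "ty": 25, "tz": 0, "wx": 0, "wy": 0, "wz": 0, "claw": 1}
    - {"tx": 0, "ty": 25, "tz": 0, "wx": 0, "wy": 0, "wz": 0, "claw": 1}
    - {"tx": -3, "ty": 25, "tz": 0, "wx": 0, "wy": 0, "wz": 0, "claw": 1}
    - {"tx": 0, "ty": 25, "tz": 0, "wx": 0, "wy": 0, "wz": 0, "claw": 1}
    - {"tx": 0, "ty": 0, "tz": 0, "wx": 0, "wy": 0, "wz": 0, "claw": 1}

```text
time: 18.58
tool_pos: [0.5735, -0.1931, 0.1813]
eef_rot: [3.095, 0.526, -0.0]
ft_force: [0.2, 0.4, -0.7]
grip_width: 0.0007
```

```bash
python3 -c "
from h import *; go([.5745,-.1935,.096])"
```

```text
t 18.58 pos [ 0.5735 -0.1931  0.1813] tool x [ 0.944  0.331 -0.001] z [ 0.    -0.002 -1.   ] F [ 0.2  0.4 -0.7]
delta tool mm [ 0.9  0.5 85.3]
turn wz to put tool x across clamp [-1.57, 0.001]
```

The jaw has slipped back to its last tooth, as expected for a part stroke. Going down over the release pad.

Request:
move_arm:
  deltas:
    - {"tx": 0, "ty": 0, "tz": 10, "wx": 0, "wy": 0, "wz": 0, "claw": 1}
    - {"tx": 0, "ty": 0, "tz": 15, "wx": 0, "wy": 0, "wz": 0, "claw": 1}
    - {"tx": 0, "ty": 0, "tz": 15, "wx": 0, "wy": 0, "wz": 0, "claw": 1}
    - {"tx": 0, "ty": 0, "tz": 15, "wx": 0, "wy": 0, "wz": 0, "claw": 1}
    - {"tx": 0, "ty": 0, "tz": 10, "wx": 0, "wy": 0, "wz": 0, "claw": 1}
    - {"tx": 0, "ty": 0, "tz": 10, "wx": 0, "wy": 0, "wz": 0, "claw": 1}
    - {"tx": 0, "ty": 0, "tz": 5, "wx": 0, "wy": 0, "wz": 0, "claw": 1}
    - {"tx": 0, "ty": 0, "tz": 3, "wx": 0, "wy": 0, "wz": 0, "claw": 1}
    - {"tx": 0, "ty": 0, "tz": 0, "wx": 0, "wy": 0, "wz": 0, "claw": 1}

```text
time: 19.33
tool_pos: [0.5721, -0.1885, 0.0993]
eef_rot: [-3.096, -0.533, 0.001]
ft_force: [-0.0, -0.1, 0.0]
grip_width: -0.0002
```

```bash
python3 jaw.py
python3 - <<'E'
from cell import viewer
import cv2,numpy as np
s=viewer.camera('scene')['color'][150:280,130:405]; t=viewer.camera('top')['color'][195:325,195:455]
cv2.imwrite('pics/rel4.png',np.vstack([cv2.resize(s,(620,293),interpolation=2),cv2.resize(t,(600,300),interpolation=2).copy() if 0 else cv2.resize(t,(620,300),interpolation=2)])[:,:,::-1])
E
```

```text
t 19.38 z 99.9 Fz -0.4 jaw front x=204.5 (drop -6.2) amber starts x=222.0
```

View pics/rel4.png

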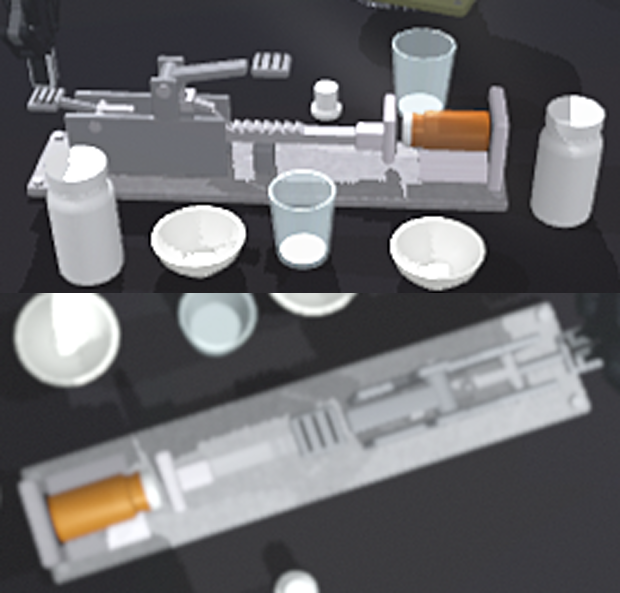

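The fingers are over the release pad at (45,85). The stopper's head sits against the rim, with a gap to the jaw at (160,490). I'll correct 5 mm outward and press the pad.

Request:
move_arm:
  deltas:
    - {"tx": 0, "ty": 5, "tz": 0, "wx": 0, "wy": 0, "wz": 0, "claw": 1}
    - {"tx": 0, "ty": 0, "tz": 4, "wx": 0, "wy": 0, "wz": 0, "claw": 1}
    - {"tx": 0, "ty": 0, "tz": 4, "wx": 0, "wy": 0, "wz": 0, "claw": 1}
    - {"tx": 0, "ty": 0, "tz": 3, "wx": 0, "wy": 0, "wz": 0, "claw": 1}
    - {"tx": 0, "ty": 0, "tz": 2, "wx": 0, "wy": 0, "wz": 0, "claw": 1}
    - {"tx": 0, "ty": 0, "tz": 2, "wx": 0, "wy": 0, "wz": 0, "claw": 1}
    - {"tx": 0, "ty": 0, "tz": 2, "wx": 0, "wy": 0, "wz": 0, "claw": 1}

```text
time: 20.07
tool_pos: [0.5743, -0.1945, 0.0833]
eef_rot: [3.094, 0.532, 0.0]
ft_force: [-0.3, -1.4, 1.7]
grip_width: -0.0
```

```bash
python3 jaw.py; python3 -c "
from h import *; go([.5740,-.1925,.078])"
```

```text
t 20.12 z 82.8 Fz 0.2 jaw front x=205.0 (drop -6.3) amber starts x=222.0
t 20.12 pos [ 0.5742 -0.1941  0.0828] tool x [0.943 0.334 0.   ] z [ 0.001 -0.001 -1.   ] F [ 0.2 -1.   0.2]
delta tool mm [ 0.3 -1.6  4.8]
turn wz to put tool x across clamp [-1.566, 0.005]
```

Request:
move_arm:
  deltas:
    - {"tx": 0, "ty": 0, "tz": 1.5, "wx": 0, "wy": 0, "wz": 0, "claw": 1}
    - {"tx": 0, "ty": 0, "tz": 1.5, "wx": 0, "wy": 0, "wz": 0, "claw": 1}
    - {"tx": 0, "ty": 0, "tz": 1.5, "wx": 0, "wy": 0, "wz": 0, "claw": 1}
    - {"tx": 0, "ty": 0, "tz": 0.5, "wx": 0, "wy": 0, "wz": 0, "claw": 1}
    - {"tx": 0, "ty": 0, "tz": 0, "wx": 0, "wy": 0, "wz": 0, "claw": 1}

```text
time: 20.53
tool_pos: [0.5746, -0.1943, 0.0781]
eef_rot: [3.095, 0.532, 0.002]
ft_force: [-0.4, -5.1, 4.4]
grip_width: 0.0001
```

```bash
python3 jaw.py v
```

```text
t 20.58 z 78.1 Fz 4.0 jaw front x=161.5 (drop -7.9) amber starts x=222.0
side [185 221 235 228 182 148 164 179 186 187 190 189 189 190 191 191 190 189
 191 192 193 196 199 192 168 159 172 169 149]
mid [223 227 236 226 169 144 180 188 190 191 190 189 188 188 189 188 190 190
 190 190 195 229 248 245 198 153 152 148 138]
```

The jaw sprang back, but it reads 161.5 mm, which may be mid-travel. I'll hold and look again.

Request:
move_arm:
  deltas:
    - {"tx": 0, "ty": 0, "tz": 1, "wx": 0, "wy": 0, "wz": 0, "claw": 1}
    - {"tx": 0, "ty": 0, "tz": 0.5, "wx": 0, "wy": 0, "wz": 0, "claw": 1}
    - {"tx": 0, "ty": 0, "tz": 0, "wx": 0, "wy": 0, "wz": 0, "claw": 1}
    - {"tx": 0, "ty": 0, "tz": 0, "wx": 0, "wy": 0, "wz": 0, "claw": 1}
    - {"tx": 0, "ty": 0, "tz": 0, "wx": 0, "wy": 0, "wz": 0, "claw": 1}
    - {"tx": 0, "ty": 0, "tz": 0, "wx": 0, "wy": 0, "wz": 0, "claw": 1}

```text
time: 21.08
tool_pos: [0.5746, -0.1939, 0.0766]
eef_rot: [3.095, 0.533, 0.002]
ft_force: [1.3, -5.4, 4.2]
grip_width: 0.0003
```

```bash
sed -i 's/np.arange(.150/np.arange(.130/' jaw.py; python3 jaw.py v
```

```text
t 21.13 z 76.6 Fz 4.4 jaw front x=156.0 (drop -8.4) amber starts x=222.0
side [174 174 174 173 171 190 224 235 225 172 144 162 178 189 187 186 188 190
 189 189 190 191 190 189 189 191 192 193 197 198 184 162 162 174 163]
mid [238 239 239 239 236 221 229 236 222 158 151 182 189 189 189 190 191 189
 188 188 188 188 189 190 189 189 190 202 240 249 236 176 151 152 143]
```

The jaw front is at 156.0 mm, which is fully back. I'll lift clear and take the final check.

Request:
move_arm:
  deltas:
    - {"tx": 0, "ty": 0, "tz": -3, "wx": 0, "wy": 0, "wz": 0, "claw": 1}
    - {"tx": 0, "ty": 0, "tz": -4, "wx": 0, "wy": 0, "wz": 0, "claw": 1}
    - {"tx": 0, "ty": 0, "tz": -5, "wx": 0, "wy": 0, "wz": 0, "claw": 1}
    - {"tx": 0, "ty": 0, "tz": -10, "wx": 0, "wy": 0, "wz": 0, "claw": 1}
    - {"tx": 0, "ty": 0, "tz": -15, "wx": 0, "wy": 0, "wz": 0, "claw": 1}
    - {"tx": 0, "ty": 0, "tz": -20, "wx": 0, "wy": 0, "wz": 0, "claw": 1}
    - {"tx": 0, "ty": 0, "tz": -20, "wx": 0, "wy": 0, "wz": 0, "claw": 1}
    - {"tx": 0, "ty": 0, "tz": -20, "wx": 0, "wy": 0, "wz": 0, "claw": 1}
    - {"tx": 0, "ty": 0, "tz": 0, "wx": 0, "wy": 0, "wz": 0, "claw": 1}
    - {"tx": 0, "ty": 0, "tz": 0, "wx": 0, "wy": 0, "wz": 0, "claw": 1}

```text
time: 21.97
tool_pos: [0.5743, -0.1931, 0.1744]
eef_rot: [-3.096, -0.534, -0.002]
ft_force: [-0.2, -0.2, -0.2]
grip_width: -0.0001
```

```bash
python3 jaw.py
python3 - <<'E'
from cell import viewer
import cv2,numpy as np
s=viewer.camera('scene')['color'][150:280,130:405]; t=viewer.camera('top')['color'][130:390,140:460]
cv2.imwrite('pics/end5.png',np.hstack([cv2.resize(s,(420,199),interpolation=2),np.zeros((199,0,3),np.uint8)])[:,:,::-1])
c=np.zeros((600,600,3),np.uint8); c[:284]=cv2.resize(s,(600,284),interpolation=2); c[290:590,:370]=cv2.resize(t,(370,300),interpolation=2); c[290:450,375:600]=cv2.resize(t[115:195,50:163],(225,160),interpolation=2)
cv2.imwrite('pics/end5.png',c[:,:,::-1])
E
```

```text
t 22.02 z 173.1 Fz -1.2 jaw front x=156.0 (drop -8.3) amber starts x=222.0
```

View pics/end5.png

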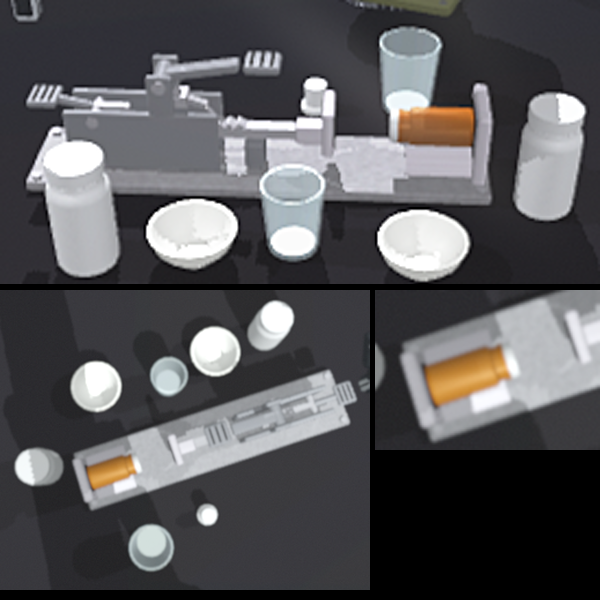

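The end view shows the jaw fully back, the trigger and release pads up, and the stopper's head on the rim at (394,125). The tube lies in its cradle against the fixed jaw, and the neighbouring things are where they were. In the top profile the stopper's outer face is at about 212.5 mm, against 212 for home. Handing in.

```bash
python3 -c "
from cell import job; print(job.hand_in())"
```

```text
the job is handed in; nothing more can be done
None
```

The white stopper is home in the tube, the jaw has sprung all the way back, and the job was handed in at about 22 s of the 58 s allowed.

- **Pumping:** I made four full trigger strokes and then one slow part-stroke. In that last stroke, pushing ran at about 13–14 N at the pad. I stopped when the pad went hard, about 25 mm down, where a further nudge raised the force to about 18 N without moving the jaw.
- **Release:** With the trigger fully up, I pressed the release pad (about 4 N, 10 mm). The jaw came back, and I lifted the gripper clear.
- **Last checks:**
  - The jaw front measured 156.0 mm, which is fully back.
  - The stopper's outer face measured about 212.5 mm, against 212 mm for home.
  - The tube lies in its cradle against the fixed jaw.
  - The bystanders look unmoved in the final picture, and nothing is touching the gripper.

**Disagreements:**
- The tube's mouth edge measured 222 mm where 220 mm was expected, which I took as image bias.
- The quasi-static pushing force was a little above the stated 7–11 N. One moving jolt in the fourth stroke reached 16 N.

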